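Fit the drive flange and gauge its running gap

TASK

Lower the steel drive flange over the upright shaft, without dropping it, until it sits flat on the brass spacer collar, and let go of it. Then pick up the taper gauge and, with its flat side down on the housing's steel cover and its tip pointed at the shaft, slide it gently into the gap under the flange until it drags snugly between cover and flange without lifting the flange off its collar. Finish while holding the gauge still at that depth, and leave the other tools where they lie.

Things in the scene. Friction and masses are not known exactly. Their poses are not given: they have to be found in the camera images.
- housing: Green cast bearing housing, fixed to the bench: square foot 130 x 130 x 14 mm with four corner bolts (heads up to z = 22 mm), round body, and on top a round bright steel cover, 136 mm in diameter, whose flat upper face is 60 mm above the bench. A shaft of 25 mm diameter stands upright in its middle. Origin at the centre of the underside, z up along the shaft.
- shaft_top (a point): Centre of the top end of the upright shaft, 66 mm above the cover. The last 8 mm of the shaft taper from 25 mm down to 16 mm diameter.
- seat (a point): Centre of the top face of the brass spacer collar (44 mm diameter) round the foot of the shaft. The flange comes to rest on it. The collar stands 2.5 to 4.5 mm above the cover, different every time, and this is the running gap that the seated flange leaves; it stays fixed during the job.
- hub: Drive flange of dark steel, loose, about 0.9 kg, lying boss up as it is to be fitted: disc 104 mm in diameter, 11 mm thick, on it a boss 44 mm in diameter (grip this); total height 42 mm; 28 mm bore right through. Origin at the centre of the underside, z up along the bore. On the collar only its weight holds it: 2 to 3 N upwards at the rim lifts it.
- gauge: Taper gauge, loose, 0.09 kg, lying flat: orange handle 78 long, 16 wide, 19.5 mm high, steel blade 14 mm wide ahead of it. Origin at the centre of the handle's underside, x towards the tip, z up. Underside of handle and blade is one flat plane (z = 0). The blade's top is 8 mm up at x = 48 mm and slopes evenly to 1.5 mm at the tip, x = 100 mm (1 mm in 8 mm).
- tip (a point): Tip of the gauge's blade, middle of its lower edge, 100 mm ahead of the gauge's origin. The blade becomes snug once the tip is 8 to 24 mm inside the rim of the seated flange, according to the gap. Blade on steel has a friction coefficient of 0.4 to 0.7; when snug the push needed grows by 1 to 2 N, and if pushed on it stays there while the rim lifts.
- spanner_13: Combination spanner 180 mm long lying on the bench near its front edge; bystander. Origin at the centre of its underside.
- g_clamp_blue: Blue G-clamp 97 x 167 x 20 mm lying on the bench to the right behind the work; bystander. Origin at the centre of its underside.
- calliper_rule: Vernier calliper 69 x 210 x 7 mm lying at the front left; bystander. Origin at the centre of its underside.
- packing_block: Drilled wooden block 62 x 110 x 38 mm at the left rear; bystander. Origin at the centre of its underside.
- hammer: Ball-pein hammer 276 mm long lying at the right of the work; bystander. Origin at the centre of its underside.
Mind the look-alikes: they are no part of the job. What is shaped like the gauge but blue is not meant.

How it is judged:
By the outcome, as a careful person would: the job done as asked, in the order asked, and still so for the second after the job is handed in, while the arm keeps its last pose, push and grip.
It also fails if it takes over 72 s, if anything falls off the work surface, if the arm or the gripper's body presses on something with over 40 N, if the wrist force passes 120 N, or if a joint passes its speed limit or range.

ROBOT

A 7-joint arm with a two-finger parallel gripper is mounted at the origin on a cart in front of the work surface, level with it; the furniture and walls round the work are solid. World frame = base frame: x ahead of the robot, y to its left, z up, the work surface at z = 0. Lengths are in m, angles in rad, forces in N, time in s.
With the tool pointing down it reaches from about 0.425 to 0.825 m from the base axis. Payload 3.6 kg.
Tool frame: the origin (TCP) lies midway between the tips of the shut fingers; the grasp point (between the pads) lies 19 mm behind it; z points along the fingers, y is the line along which they close (so a half turn about z gives the same grasp; the last joint's range is limited). The gripper opens to 85 mm and grips with 20 to 120 N. Pads are 22 mm wide; open, the fingers measure 114 mm over their backs; the gripper's body (76 mm by 85 mm) begins 54 mm behind the grasp point. The pads swing forward as they close: fully open they stand 13 mm farther back than shut.
Start: joints at [-1.333, 0.615, -0.013, 1.423, 0.008, 1.103, -0.04], TCP at [0.169, 0.627, 0.231] pointing down, gripper open.
Joint ranges: [-3.12, 3.12], [-0.3, 2.06], [-1.34, 1.32], [0.26, 2.42], [-1.36, 4.5], [0.01, 1.98], [-2.84, 2.84]. Speed limits (rad/s): [2.79, 2.79, 3.14, 3.14, 3.14, 3.14, 3.14].

INTERFACE

Orientations are given as a 3x3 rotation matrix whose columns are the frame's x, y, z axes.
In Python, from rig import env gives the robot as it stands.
- The arm moves only by the shell command python3 -m pendant 'ROWS' [FORCE]. ROWS is JSON, a list of rows, each an object of numbers: "dx", "dy", "dz": the shift along the tool's x, y, z in mm; "ax", "ay", "az": the turn, a rotation vector about the tool's x, y, z in degrees; "claw": the opening, from -1 (shut) to 1 (fully open). In form: [{"dx": .., "dy": .., "dz": .., "ax": .., "ay": .., "az": .., "claw": ..}, ...]. A call has 1 to 5 rows; each row is the pose to reach, as a shift and turn from the pose commanded when the call began, along the tool's axes at that moment; what a row does not reach only later rows make up. A row lasts 1/10 s, in which the tool goes at most 50 mm and 8.59 degrees, less where a joint would pass 70% of its speed; a pose out of reach is approached as far as the arm can. A call with a gripper value outside its range is refused whole. The fingers move at their own pace and stop on an object; FORCE is the grip in N (left out, the last holds). Time passes only in rows, so rows that repeat a pose let the fingers close. It gives the time, the measured TCP pose, the force, the opening and the grip force at its end, in the units of the state.
- env.get_state(): the state, without advancing time (a new reading comes with each control period).
- env.get_image(name): name is "scene" or "top" or "wrist"; returns a dict with "pixels" (480x640x3 uint8, blue, green, red), "fovy" (degrees; the focal length in pixels is half the picture's height over the tangent of half this angle, whatever the lens; pixels are square), "cx", "cy" (the principal point, pixels), "eye" and "orientation" of the camera in the world; the wrist camera has in their place "T_tool_cam" (4x4, takes a point from camera to tool coordinates, whose origin is the TCP and whose axes are the flange's). Camera axes: x right, y down, z forward; pixel columns grow to the right and rows downward; lengths in m; the calibration is good to about 2 mm. The wrist camera is an equidistant fisheye: a pixel r from the principal point sees the ray r / f radians off the axis. A picture is of the moment at which its call begins: read the wrist's pose just before it. There is no depth.
- env.hand_in(): hands the job in; it is judged then, once.
Trained networks look in the newest picture that a camera, given by its name, has taken for a name from the list of things; names that differ only in an ending like _2 or _b are one class to them, and where a whole thing is asked for, a point or a joint stands for the part that bears it (a point fixed in the world has none). Each returns a list of dicts, best first, with "p" (0 to 1); they miss things now and then, are a little off and sometimes report something else, mostly with a low value. They report only what shows in the picture. A call takes as long as a camera call. They do not tell look-alikes from the thing itself.
- env.silhouettes(camera, query): "mask" (480x640 bool, what is visible of it) and "pixel" ([column, row] in pixels, amid what is visible of it).
The state is a dict: "time_s": time; "joint_pos": joint angles; "qvel": joint speeds; "joint_torque": joint torques, N m; "position": TCP position; "tcp_rot": TCP orientation; "ft_force": force on the tool from outside, world axes, zero at the start; "torque": the same for the moment, N m; "width": opening from 0.0 (shut) to 1.0 (fully open); "gripper_force": force on a finger pad.
Only numpy, scipy, OpenCV 4.12 (cv2) and the standard library are available. Lean on these libraries where they do the work, as an engineer would, in place of code of your own. Each camera call takes 0.05 s, during which the arm holds its last target. There are 200 camera calls.

## Working session

There is one attempt and no reset: what is moved stays moved. The work goes in short steps, Python scripts to look and compute and a shell command to move; the robot and the scene stay as the last step left them, time stands still between calls to the robot, and variables do not carry over. Pictures are saved under pics/ and viewed, at most 10 in all, crops included, and the job is handed in when it is done.

```bash
ls; mkdir -p pics
cat > h.py <<'E'
import numpy as np, cv2
from rig import env
def cam(n):
    s=env.get_state(); im=env.get_image(n); f=240/np.tan(np.radians(im["fovy"])/2)
    if n=="wrist":
        T=np.array(im["T_tool_cam"]); R=np.array(s["tcp_rot"]); eye=np.array(s["position"])+R@T[:3,3]; O=R@T[:3,:3]
    else: eye=np.array(im["eye"]); O=np.array(im["orientation"])
    return dict(n=n,px=im["pixels"],f=f,c=(im["cx"],im["cy"]),eye=eye,O=O)
def ray(c,p):
    d=(np.array(p,float)-c["c"])/c["f"]
    if c["n"]=="wrist":
        r=np.linalg.norm(d)+1e-12; v=np.r_[d/r*np.sin(r),np.cos(r)]
    else: v=np.r_[d,1]
    return c["O"]@v
def at(c,p,z):
    v=ray(c,p); return c["eye"]+v*(z-c["eye"][2])/v[2]
def proj(c,X):
    v=c["O"].T@(np.array(X)-c["eye"])
    if c["n"]=="wrist":
        r=np.hypot(v[0],v[1]); a=np.arctan2(r,v[2]); return np.array(c["c"])+c["f"]*a*v[:2]/(r+1e-12)
    return np.array(c["c"])+c["f"]*v[:2]/v[2]
E
python3 - <<'E'
from h import *
for n in("top","scene"):
    c=cam(n); cv2.imwrite(f"pics/{n}0.png",c["px"]); print(n,c["f"],c["c"],c["eye"],c["O"].round(3).tolist())
    for q in("housing","hub","gauge","shaft_top","seat"):
        for d in env.silhouettes(n,q)[:3]:
            p=d["pixel"]; print(q,round(d["p"],2),np.round(p),d["mask"].sum(),at(c,p,{"housing":.06,"hub":.02,"shaft_top":.126,"seat":.063}.get(q,.01)).round(3))
s=env.get_state(); print(s["position"],s["tcp_rot"],s["ft_force"],s["width"])
E
```

```text
pics
top 539.5054772676353 (319.0723011477319, 241.51623088891859) [ 0.42274578 -0.0303273   1.29489543] [[-0.022, -0.998, 0.061], [-1.0, 0.023, 0.012], [-0.014, -0.061, -0.998]]
housing 0.92 [289. 204.] 3075 [0.585 0.053 0.06 ]
hub 0.86 [201. 245.] 1413 [0.5   0.267 0.02 ]
hub 0.18 [418. 247.] 360 [ 0.482 -0.248  0.02 ]
hub 0.15 [350. 290.] 306 [ 0.384 -0.086  0.02 ]
gauge 0.76 [415. 248.] 392 [ 0.481 -0.242  0.01 ]
gauge 0.67 [366. 244.] 364 [ 0.494 -0.126  0.01 ]
shaft_top 0.93 [287. 209.] 3091 [0.568 0.052 0.126]
seat 0.59 [288. 211.] 140 [0.57  0.054 0.063]
scene 564.0312937037996 (328.31736387163056, 245.108046975283) [ 0.06326773 -0.96171289  0.87865236] [[0.91, -0.254, 0.327], [-0.414, -0.539, 0.734], [-0.01, -0.803, -0.596]]
housing 0.72 [355. 248.] 2635 [0.565 0.008 0.06 ]
gauge 0.79 [352. 311.] 259 [ 0.485 -0.14   0.01 ]
gauge 0.76 [370. 348.] 558 [ 0.47  -0.253  0.01 ]
gauge 0.72 [350. 239.] 86 [0.601 0.107 0.01 ]
shaft_top 0.83 [355. 246.] 2508 [ 0.528 -0.063  0.126]
shaft_top 0.74 [302. 319.] 149 [ 0.333 -0.229  0.126]
seat 0.73 [335. 190.] 675 [0.633 0.269 0.063]
seat 0.41 [350. 237.] 108 [0.573 0.051 0.063]
[0.16948194 0.62749831 0.23128767] [[-9.65404000e-01  2.60758731e-01 -3.17718313e-05]
 [ 2.60758732e-01  9.65404000e-01 -3.39353736e-05]
 [ 2.18237080e-05 -4.10461278e-05 -9.99999999e-01]] [ 0.07118813 -0.42272392  0.3391588 ] 1.0011610220466198
```

Run:
```python
import cv2
a=cv2.imread("pics/top0.png")[150:330,150:480]; cv2.imwrite("pics/topc.png",cv2.resize(a,None,fx=2.4,fy=2.4,interpolation=2))
```

```text
(no output)
```

View pics/topc.png

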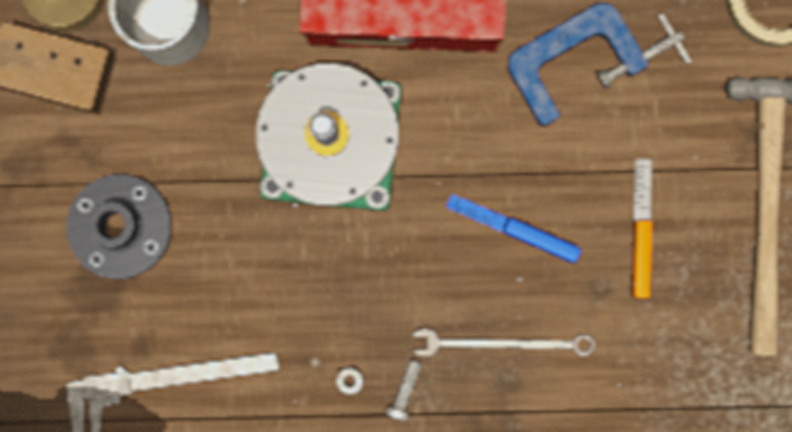

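View pics/scene0.png

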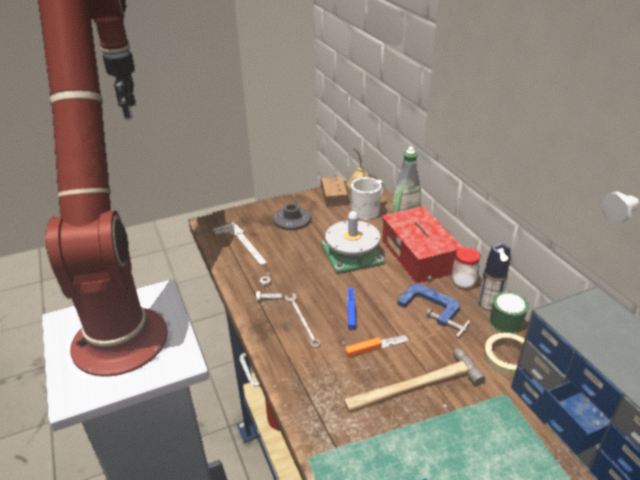

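Seen: flange at top px (200,244), housing (287,206). For the gauge there are two candidates: orange at (417,246) and a blue look-alike at (364,245). I choose orange; its tip points away from the robot (+x).

```bash
R='[{"dx":-413,"dy":-261,"claw":1},{"dx":-413,"dy":-261,"claw":1},{"dx":-413,"dy":-261,"claw":1},{"dx":-413,"dy":-261,"claw":1},{"dx":-413,"dy":-261,"claw":1}]'; python3 -m pendant '[{"dx":-413,"dy":-261,"claw":1},{"dx":-413,"dy":-261,"claw":1},{"dx":-413,"dy":-261,"claw":1},{"dx":-413,"dy":-261,"claw":1},{"dx":-413,"dy":-261,"claw":1}]'
```

```text
schema error: expected keys dx, dy, dz, ax, ay, az, claw
```

```bash
cat > st.py <<'E'
from h import *
s=env.get_state(); R=np.array(s["tcp_rot"]); print(round(s["time_s"],2),np.round(s["position"],4),"yaw x",np.degrees(np.arctan2(R[1,0],R[0,0])).round(2),"z",R[:,2].round(4),"F",np.round(s["ft_force"],2),"M",np.round(s["torque"],2),s["width"],s["gripper_force"],np.round(s["joint_pos"],2))
E
python3 st.py
```

```text
0.6 [0.1695 0.6275 0.2313] yaw x 164.88 z [-0. -0. -1.] F [ 0.07 -0.42  0.34] M [ 0.06 -0.04 -0.  ] 1.0011610220466198 0.0 [-1.33  0.61 -0.01  1.42  0.01  1.1  -0.04]
```

All keys are needed.

```bash
python3 -m pendant '[{"dx":-48,"dy":-30,"dz":0,"ax":0,"ay":0,"az":0,"claw":1},{"dx":-90,"dy":-57,"dz":0,"ax":0,"ay":0,"az":0,"claw":1},{"dx":-132,"dy":-84,"dz":0,"ax":0,"ay":0,"az":0,"claw":1},{"dx":-174,"dy":-110,"dz":0,"ax":0,"ay":0,"az":0,"claw":1},{"dx":-210,"dy":-132,"dz":0,"ax":0,"ay":0,"az":0,"claw":1}]' 60; python3 st.py
```

```text
time_s: 1.1
position: [0.3392, 0.4436, 0.2317]
tcp_rot: [[-0.965, 0.261, 0.001], [0.261, 0.965, 0.0], [-0.001, 0.001, -1.0]]
ft_force: [0.5, 0.8, 0.6]
width: 0.998
gripper_force: 0.0
1.1 [0.3392 0.4436 0.2317] yaw x 164.87 z [ 7.e-04  4.e-04 -1.e+00] F [0.5  0.77 0.57] M [-0.01 -0.02  0.07] 0.9979649417874082 0.0 [-0.96  0.47 -0.    1.69  0.    0.98  0.35]
```

```bash
python3 -m pendant '[{"dx":-42,"dy":-27,"dz":0,"ax":0,"ay":0,"az":0,"claw":1},{"dx":-84,"dy":-54,"dz":0,"ax":0,"ay":0,"az":0,"claw":1},{"dx":-126,"dy":-81,"dz":0,"ax":0,"ay":0,"az":0,"claw":1},{"dx":-168,"dy":-107,"dz":0,"ax":0,"ay":0,"az":0,"claw":1},{"dx":-203,"dy":-129,"dz":0,"ax":0,"ay":0,"az":0,"claw":1}]'; python3 -m pendant '[{"dx":0,"dy":0,"dz":0,"ax":0,"ay":0,"az":0,"claw":1},{"dx":0,"dy":0,"dz":0,"ax":0,"ay":0,"az":0,"claw":1}]' >/dev/null; python3 st.py
cat > look.py <<'E'
import sys
from h import *
from scipy.optimize import least_squares
def fitdisc(c,m,r,z,x0):
    # centre of a horizontal circle radius r, height z whose outline bounds the mask
    cn=max(cv2.findContours(m.astype(np.uint8),0,1)[0],key=len)[:,0]
    P=np.array([at(c,p,z)[:2] for p in cn])
    f=lambda q:np.hypot(*(P-q[:2]).T)-r
    o=least_squares(f,P.mean(0),loss="soft_l1",f_scale=.001); return o.x,np.abs(f(o.x)).mean(), np.median(np.hypot(*(P-o.x).T))
if __name__=="__main__":
    c=cam("wrist"); cv2.imwrite("pics/%s.png"%sys.argv[1],c["px"]); print("eye",c["eye"].round(3))
    for q in sys.argv[2:]:
        for d in env.silhouettes("wrist",q)[:2]: print(q,round(d["p"],2),np.round(d["pixel"]),d["mask"].sum(), [np.round(x,4) for x in fitdisc(c,d["mask"],.052 if q=="hub" else .068,.011 if q=="hub" else .06,0)])
E
python3 look.py w1 hub housing
```

```text
time_s: 1.6
position: [0.5022, 0.265, 0.2317]
tcp_rot: [[-0.965, 0.263, 0.001], [0.263, 0.965, -0.001], [-0.001, -0.0, -1.0]]
ft_force: [0.1, 0.9, 0.4]
width: 1.001
gripper_force: 0.0
1.8 [0.5008 0.2668 0.2313] yaw x 164.71 z [-0.e+00  2.e-04 -1.e+00] F [-0.82  0.55 -0.27] M [ 0.06  0.01 -0.02] 1.0006774385890984 0.0 [-0.54  0.48  0.03  1.67 -0.01  0.99  0.79]
eye [0.432 0.284 0.373]
hub 0.76 [324. 200.] 7815 [array([0.5027, 0.272 ]), np.float64(0.0008), np.float64(0.0512)]
housing 0.97 [145. 307.] 7231 [array([0.568 , 0.0773]), np.float64(0.0118), np.float64(0.0692)]
```

View pics/w1.png

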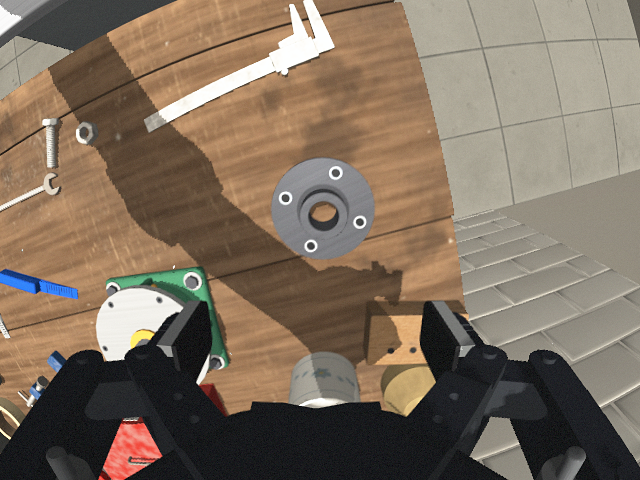

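Wrist image: the flange is at (323,208) with four flush bolts at about 20° off the finger line. I turn 25° so the fingers pass between them and descend.

```bash
python3 -m pendant '[{"dx":0,"dy":3,"dz":35,"ax":0,"ay":0,"az":-8,"claw":1},{"dx":-0.5,"dy":5.5,"dz":75,"ax":0,"ay":0,"az":-16,"claw":1},{"dx":-0.5,"dy":5.5,"dz":115,"ax":0,"ay":0,"az":-24,"claw":1},{"dx":-0.5,"dy":5.5,"dz":140,"ax":0,"ay":0,"az":-25,"claw":1},{"dx":-0.5,"dy":5.5,"dz":150,"ax":0,"ay":0,"az":-25,"claw":1}]'; python3 st.py; python3 look.py w2 hub
```

```text
time_s: 2.45
position: [0.4994, 0.2737, 0.0787]
tcp_rot: [[-0.985, -0.174, -0.005], [-0.174, 0.985, -0.002], [0.005, -0.001, -1.0]]
ft_force: [-0.0, 0.4, -0.0]
width: 0.998
gripper_force: 0.0
2.45 [0.4994 0.2737 0.0787] yaw x -169.95 z [-0.0052 -0.0018 -1.    ] F [-0.03  0.35 -0.04] M [-0.05  0.02 -0.03] 0.9977450032091525 0.0 [-0.49  0.68 -0.08  1.81  0.09  0.65  1.13]
eye [0.43  0.261 0.221]
hub 0.77 [314. 258.] 21097 [array([0.5021, 0.2718]), np.float64(0.0005), np.float64(0.0515)]
hub 0.61 [ 41. 309.] 14724 [array([0.5743, 0.07  ]), np.float64(0.0271), np.float64(0.0651)]
```

```bash
python3 -m pendant '[{"dx":0,"dy":0,"dz":25,"ax":0,"ay":0,"az":0,"claw":1},{"dx":0,"dy":0,"dz":48,"ax":0,"ay":0,"az":0,"claw":1},{"dx":0,"dy":0,"dz":60,"ax":0,"ay":0,"az":0,"claw":1},{"dx":0,"dy":0,"dz":67,"ax":0,"ay":0,"az":0,"claw":1},{"dx":0,"dy":0,"dz":67,"ax":0,"ay":0,"az":0,"claw":1}]'; python3 st.py;  python3 -m pendant '[{"dx":0,"dy":0,"dz":0,"ax":0,"ay":0,"az":0,"claw":-1},{"dx":0,"dy":0,"dz":0,"ax":0,"ay":0,"az":0,"claw":-1},{"dx":0,"dy":0,"dz":0,"ax":0,"ay":0,"az":0,"claw":-1},{"dx":0,"dy":0,"dz":0,"ax":0,"ay":0,"az":0,"claw":-1},{"dx":0,"dy":0,"dz":0,"ax":0,"ay":0,"az":0,"claw":-1}]' 70; python3 st.py
```

```text
time_s: 3.05
position: [0.5022, 0.2734, 0.0146]
tcp_rot: [[-0.985, -0.172, 0.0], [-0.172, 0.985, 0.0], [-0.0, 0.0, -1.0]]
ft_force: [-0.4, 0.6, -0.3]
width: 1.002
gripper_force: 0.0
3.05 [0.5022 0.2734 0.0146] yaw x -170.1 z [ 3.e-04  2.e-04 -1.e+00] F [-0.42  0.57 -0.25] M [-0.03  0.01  0.02] 1.0017594229009728 0.0 [-0.49  0.79 -0.07  1.84  0.1   0.52  1.11]
time_s: 3.55
position: [0.5028, 0.273, 0.0155]
tcp_rot: [[-0.985, -0.172, 0.002], [-0.172, 0.985, 0.0], [-0.002, -0.0, -1.0]]
ft_force: [-0.7, -0.9, 5.2]
width: 0.489
gripper_force: 72.9
3.55 [0.5028 0.273  0.0155] yaw x -170.12 z [ 1.6e-03  2.0e-04 -1.0e+00] F [-0.67 -0.89  5.24] M [-0.36  0.14  0.02] 0.48869247698963225 72.93161776615307 [-0.49  0.78 -0.07  1.84  0.1   0.52  1.11]
```

```bash
python3 -m pendant '[{"dx":0,"dy":0,"dz":0,"ax":0,"ay":0,"az":0,"claw":-1},{"dx":0,"dy":0,"dz":-3,"ax":0,"ay":0,"az":0,"claw":-1},{"dx":0,"dy":0,"dz":-10,"ax":0,"ay":0,"az":0,"claw":-1},{"dx":0,"dy":0,"dz":-25,"ax":0,"ay":0,"az":0,"claw":-1},{"dx":0,"dy":0,"dz":-40,"ax":0,"ay":0,"az":0,"claw":-1}]' 100;python3 st.py; python3 -m pendant '[{"dx":0,"dy":0,"dz":-25,"ax":0,"ay":0,"az":0,"claw":-1},{"dx":0,"dy":0,"dz":-55,"ax":0,"ay":0,"az":0,"claw":-1},{"dx":0,"dy":0,"dz":-85,"ax":0,"ay":0,"az":0,"claw":-1},{"dx":0,"dy":0,"dz":-110,"ax":0,"ay":0,"az":0,"claw":-1},{"dx":0,"dy":0,"dz":-125,"ax":0,"ay":0,"az":0,"claw":-1}]'; python3 st.py; python3 look.py w3 hub housing
```

```text
time_s: 4.05
position: [0.5005, 0.2722, 0.0534]
tcp_rot: [[-0.985, -0.172, -0.004], [-0.172, 0.985, -0.002], [0.004, -0.001, -1.0]]
ft_force: [0.2, -0.7, -9.1]
width: 0.484
gripper_force: 102.4
4.05 [0.5005 0.2722 0.0534] yaw x -170.11 z [-0.0038 -0.0021 -1.    ] F [ 0.21 -0.71 -9.08] M [ 0.01 -0.05  0.01] 0.48418652935194784 102.378975818865 [-0.49  0.72 -0.08  1.83  0.09  0.6   1.12]
time_s: 4.55
position: [0.5016, 0.2728, 0.1805]
tcp_rot: [[-0.985, -0.172, -0.0], [-0.172, 0.985, 0.0], [0.0, 0.0, -1.0]]
ft_force: [0.5, 0.4, -8.4]
width: 0.486
gripper_force: 102.8
4.55 [0.5016 0.2728 0.1805] yaw x -170.11 z [-1.e-04  1.e-04 -1.e+00] F [ 0.45  0.36 -8.37] M [ 0.01 -0.09  0.03] 0.48614487419184815 102.8375982446596 [-0.47  0.55 -0.1   1.72  0.07  0.88  1.14]
eye [0.432 0.26  0.323]
hub 0.75 [318. 276.] 32363 [array([0.5755, 0.2848]), np.float64(0.0438), np.float64(0.1072)]
hub 0.74 [39. 62.] 527 [array([ 0.4269, -0.056 ]), np.float64(0.0066), np.float64(0.0523)]
housing 0.65 [ 85. 270.] 17524 [array([0.5702, 0.077 ]), np.float64(0.0124), np.float64(0.0767)]
```

View pics/w3.png

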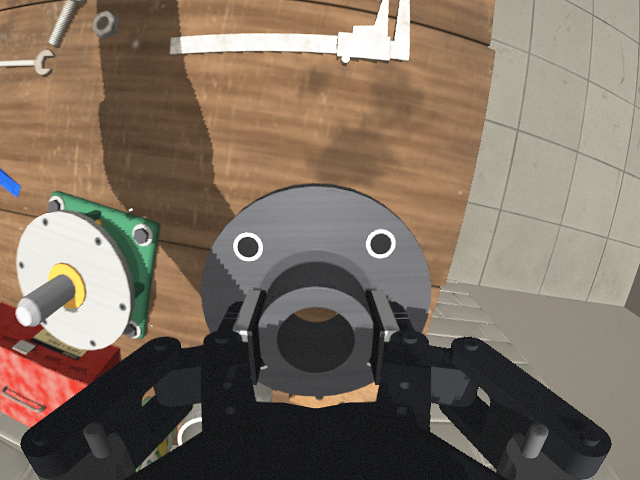

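Wrist image: flange held level. The cover is at about (75,280), the shaft top at (25,316).

```bash
cat > meas.py <<'E'
from h import *
from scipy.optimize import least_squares
def circ(P,r,x0):
    f=lambda q:np.hypot(*(P-q).T)-r
    o=least_squares(f,x0,loss="soft_l1",f_scale=.0005); return o.x.round(4),np.median(abs(f(o.x))).round(5),len(P)
def cover(c,seed):
    hsv=cv2.cvtColor(c["px"],cv2.COLOR_BGR2HSV); m=((hsv[...,1]<45)&(hsv[...,2]>130)).astype(np.uint8)
    m=cv2.morphologyEx(m,cv2.MORPH_OPEN,np.ones((3,3)))
    n,l=cv2.connectedComponents(m); s=proj(c,seed).round().astype(int)
    w=l[s[1]-8:s[1]+9,max(s[0]-8,0):s[0]+9]; w=w[w>0]; k=np.bincount(w).argmax(); cn=max(cv2.findContours((l==k).astype(np.uint8),0,1)[0],key=len)[:,0]
    return circ(np.array([at(c,p,.06)[:2] for p in cn]),.068,seed[:2])
def hub(c,z,row):
    t=np.array(env.get_state()["position"]); d=env.silhouettes("wrist","hub")[0]
    cn=max(cv2.findContours(d["mask"].astype(np.uint8),0,1)[0],key=len)[:,0]; cn=cn[cn[:,1]<row]
    return circ(np.array([at(c,p,z)[:2] for p in cn]),.052,t[:2]),t.round(4)
E
python3 - <<'E'
from meas import *
c=cam("top"); print("top",cover(c,[.57,.083,.06])); 
print("top",cover(c,[.60,.02,.06]))
for d in env.silhouettes("top","hub")[:2]: pass
c=cam("wrist"); print("wrist",cover(c,[.55,.09,.06])); print("hub",hub(c,.176,290))
print("shafttop guess",at(c,[25,316],.126))
E
```

```text
top (array([0.5832, 0.0592]), np.float64(0.00082), 202)
top (array([0.5832, 0.0592]), np.float64(0.00082), 202)
wrist (array([0.5838, 0.0589]), np.float64(0.00108), 473)
hub ((array([0.4998, 0.2712]), np.float64(0.00085), 323), array([0.5005, 0.2721, 0.1772]))
shafttop guess [0.58060217 0.06161589 0.126     ]
```

```bash
python3 -m pendant '[{"dx":-5,"dy":-25,"dz":0,"ax":0,"ay":0,"az":0,"claw":-1},{"dx":-12,"dy":-60,"dz":0,"ax":0,"ay":0,"az":0,"claw":-1},{"dx":-20,"dy":-98,"dz":0,"ax":0,"ay":0,"az":0,"claw":-1},{"dx":-28,"dy":-136,"dz":0,"ax":0,"ay":0,"az":0,"claw":-1},{"dx":-35,"dy":-172,"dz":0,"ax":0,"ay":0,"az":0,"claw":-1}]'>/dev/null; python3 -m pendant '[{"dx":-6,"dy":-30,"dz":0,"ax":0,"ay":0,"az":0,"claw":-1},{"dx":-10,"dy":-46,"dz":0,"ax":0,"ay":0,"az":0,"claw":-1},{"dx":-10.5,"dy":-51,"dz":0,"ax":0,"ay":0,"az":0,"claw":-1},{"dx":-10.5,"dy":-51,"dz":0,"ax":0,"ay":0,"az":0,"claw":-1},{"dx":-10.5,"dy":-51,"dz":0,"ax":0,"ay":0,"az":0,"claw":-1}]'>/dev/null; python3 st.py
python3 - <<'E'
from meas import *
c=cam("wrist"); cv2.imwrite("pics/w4.png",c["px"]); print("hub",hub(c,.173,290)); print(proj(c,[.5835,.059,.126]))
try: print("wrist",cover(c,[.525,.065,.06]))
except Exception as e: print(e)
E
python3 st.py
```

```text
5.9 [0.5842 0.0645 0.179 ] yaw x -169.89 z [-0.0016  0.0026 -1.    ] F [ 1.1   0.77 -7.56] M [ 0.07  0.01 -0.01] 0.48184461079593277 103.18517819512635 [-0.08  0.57 -0.1   1.67  0.07  0.9   1.54]
hub ((array([0.5838, 0.0636]), np.float64(0.0004), 313), array([0.5843, 0.0646, 0.1792]))
[307.34275882 265.23425739]
wrist (array([0.6054, 0.0649]), np.float64(0.01416), 930)
6.0 [0.5844 0.0642 0.1792] yaw x -169.87 z [-8.0e-04  1.9e-03 -1.0e+00] F [ 0.17 -0.4  -7.97] M [ 0.1   0.04 -0.04] 0.48071306816642734 103.18505013361573 [-0.08  0.57 -0.1   1.67  0.07  0.9   1.54]
```

View pics/w4.png

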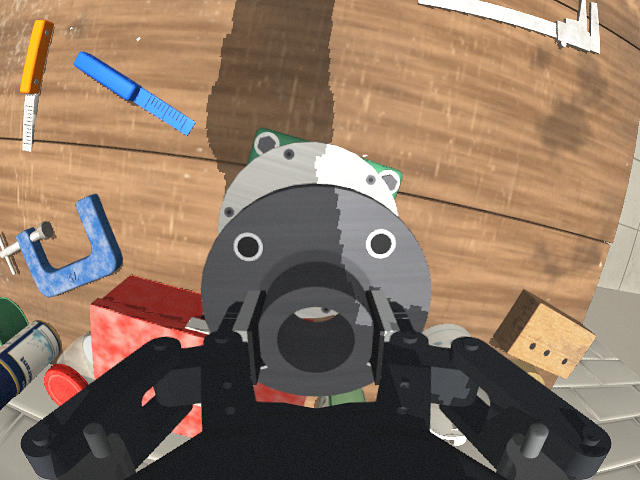

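```bash
python3 - <<'E'
from meas import *
c=cam("wrist"); hsv=cv2.cvtColor(c["px"],cv2.COLOR_BGR2HSV); m=((hsv[...,1]<40)&(hsv[...,2]>100)).astype(np.uint8); m[200:]=0; m=cv2.morphologyEx(m,cv2.MORPH_OPEN,np.ones((3,3)))
P=[]
for x in range(230,395,2):
    y=np.where(m[135:,x])[0]
    if len(y): P.append(at(c,[x,135+y[0]-.5],.06)[:2])
print(circ(np.array(P),.068,[.58,.06]))
print("top",cover(cam("top"),[.53,.059,.06]))
E
python3 st.py
```

```text
(array([0.5841, 0.0585]), np.float64(0.00033), 83)
6.1 [0.5847 0.0631 0.1794] yaw x -169.94 z [-3.e-04  9.e-04 -1.e+00] F [-0.73 -0.62 -7.54] M [ 0.03 -0.05 -0.07] 0.480136880223019 103.18512847647071 [-0.08  0.57 -0.1   1.67  0.07  0.9   1.54]Traceback (most recent call last):
  File "<stdin>", line 8, in <module>
  File "meas.py", line 10, in cover
    w=l[s[1]-8:s[1]+9,max(s[0]-8,0):s[0]+9]; w=w[w>0]; k=np.bincount(w).argmax(); cn=max(cv2.findContours((l==k).astype(np.uint8),0,1)[0],key=len)[:,0]
                                                         ~~~~~~~~~~~~~~~~~~~~~^^
ValueError: attempt to get argmax of an empty sequence
```

```bash
python3 -m pendant '[{"dx":0,"dy":0,"dz":6,"ax":0,"ay":0,"az":0,"claw":-1},{"dx":0,"dy":0,"dz":15,"ax":0,"ay":0,"az":0,"claw":-1},{"dx":0,"dy":0,"dz":22,"ax":0,"ay":0,"az":0,"claw":-1},{"dx":0,"dy":0,"dz":25,"ax":0,"ay":0,"az":0,"claw":-1},{"dx":0,"dy":0,"dz":25,"ax":0,"ay":0,"az":0,"claw":-1}]'>/dev/null; python3 -m pendant '[{"dx":0,"dy":0,"dz":0,"ax":0,"ay":0,"az":0,"claw":-1},{"dx":0,"dy":0,"dz":0,"ax":0,"ay":0,"az":0,"claw":-1}]' >/dev/null; python3 st.py
python3 - <<'E'
from meas import *
for i in range(3):
    s=env.get_state(); c=cam("wrist"); print(s["position"].round(4) if hasattr(s["position"],"round") else np.round(s["position"],4), hub(c,s["position"][2]-.0045,290))
hsv=cv2.cvtColor(c["px"],cv2.COLOR_BGR2HSV); m=((hsv[...,1]<40)&(hsv[...,2]>100)).astype(np.uint8); m[200:]=0; m=cv2.morphologyEx(m,cv2.MORPH_OPEN,np.ones((3,3)))
P=[]
for x in range(230,395,2):
    y=np.where(m[115:,x])[0]
    if len(y): P.append(at(c,[x,115+y[0]-.5],.06)[:2])
print(circ(np.array(P),.068,[.58,.06]))
E
```

```text
6.8 [0.5856 0.0612 0.1547] yaw x -170.12 z [ 1.e-03  2.e-04 -1.e+00] F [ 0.63  0.76 -8.96] M [-0.05 -0.    0.01] 0.48436787326171143 103.13734524417669 [-0.08  0.6  -0.09  1.7   0.07  0.84  1.54]
[0.5856 0.0612 0.1547] ((array([0.5849, 0.0603]), np.float64(0.00049), 315), array([0.5855, 0.0612, 0.1547]))
[0.5855 0.0612 0.1547] ((array([0.5852, 0.0601]), np.float64(0.00064), 325), array([0.5854, 0.0612, 0.1546]))
[0.5853 0.0611 0.1546] ((array([0.5848, 0.0602]), np.float64(0.00059), 313), array([0.5853, 0.0612, 0.1546]))
(array([0.5841, 0.0583]), np.float64(0.00027), 83)
```

```bash
python3 -m pendant '[{"dx":1.1,"dy":-1.6,"dz":0,"ax":0,"ay":0,"az":0,"claw":-1},{"dx":1.1,"dy":-1.6,"dz":6,"ax":0,"ay":0,"az":0,"claw":-1},{"dx":1.1,"dy":-1.6,"dz":12,"ax":0,"ay":0,"az":0,"claw":-1},{"dx":1.1,"dy":-1.6,"dz":15,"ax":0,"ay":0,"az":0,"claw":-1},{"dx":1.1,"dy":-1.6,"dz":18,"ax":0,"ay":0,"az":0,"claw":-1}]'>/dev/null;python3 st.py;  python3 -m pendant '[{"dx":0,"dy":0,"dz":2,"ax":0,"ay":0,"az":0,"claw":-1},{"dx":0,"dy":0,"dz":4,"ax":0,"ay":0,"az":0,"claw":-1},{"dx":0,"dy":0,"dz":6,"ax":0,"ay":0,"az":0,"claw":-1}]'>/dev/null; python3 st.py
```

```text
7.6 [0.5841 0.0594 0.1356] yaw x -170.11 z [-1.e-03 -1.e-04 -1.e+00] F [ 0.14 -0.14 -9.24] M [ 0.04 -0.02  0.02] 0.4808246248506702 103.13527538906783 [-0.08  0.63 -0.09  1.72  0.08  0.8   1.53]
7.9 [0.5845 0.0594 0.1303] yaw x -170.11 z [ 2.e-04 -0.e+00 -1.e+00] F [-0.02 -0.85 -8.38] M [ 0.02  0.06 -0.04] 0.48182514614905975 103.1376435700804 [-0.08  0.63 -0.09  1.73  0.08  0.79  1.53]
```

```bash
python3 -m pendant '[{"dx":0,"dy":0,"dz":3,"ax":0,"ay":0,"az":0,"claw":-1},{"dx":0,"dy":0,"dz":7,"ax":0,"ay":0,"az":0,"claw":-1},{"dx":0,"dy":0,"dz":12,"ax":0,"ay":0,"az":0,"claw":-1},{"dx":0,"dy":0,"dz":17,"ax":0,"ay":0,"az":0,"claw":-1},{"dx":0,"dy":0,"dz":22,"ax":0,"ay":0,"az":0,"claw":-1}]'>/dev/null;python3 st.py;  python3 -m pendant '[{"dx":0,"dy":0,"dz":7,"ax":0,"ay":0,"az":0,"claw":-1},{"dx":0,"dy":0,"dz":14,"ax":0,"ay":0,"az":0,"claw":-1},{"dx":0,"dy":0,"dz":20,"ax":0,"ay":0,"az":0,"claw":-1},{"dx":0,"dy":0,"dz":24,"ax":0,"ay":0,"az":0,"claw":-1},{"dx":0,"dy":0,"dz":25,"ax":0,"ay":0,"az":0,"claw":-1}]'>/dev/null; python3 st.py
```

```text
8.4 [0.5842 0.0594 0.1077] yaw x -170.11 z [-4.e-04 -1.e-04 -1.e+00] F [ 1.33  0.   -8.31] M [0.02 0.05 0.01] 0.4837858719045236 103.13690396491438 [-0.08  0.66 -0.09  1.74  0.08  0.74  1.53]
8.9 [0.584  0.0593 0.0826] yaw x -170.11 z [-1.3e-03 -2.0e-04 -1.0e+00] F [ 0.1   0.48 -8.38] M [-0.05  0.02  0.  ] 0.48473026290382526 103.13452674541622 [-0.09  0.7  -0.09  1.76  0.09  0.69  1.53]
```

Now creep down to contact.

```bash
python3 -m pendant '[{"dx":0,"dy":0,"dz":0.5,"ax":0,"ay":0,"az":0,"claw":-1},{"dx":0,"dy":0,"dz":1,"ax":0,"ay":0,"az":0,"claw":-1},{"dx":0,"dy":0,"dz":1.5,"ax":0,"ay":0,"az":0,"claw":-1},{"dx":0,"dy":0,"dz":1.5,"ax":0,"ay":0,"az":0,"claw":-1}]'>/dev/null;python3 st.py
for i in 1; do python3 -m pendant '[{"dx":0,"dy":0,"dz":0.5,"ax":0,"ay":0,"az":0,"claw":-1},{"dx":0,"dy":0,"dz":0.5,"ax":0,"ay":0,"az":0,"claw":-1}]'>/dev/null; python3 st.py; done; python3 -m pendant '[{"dx":0,"dy":0,"dz":0.5,"ax":0,"ay":0,"az":0,"claw":-1},{"dx":0,"dy":0,"dz":0.5,"ax":0,"ay":0,"az":0,"claw":-1}]'>/dev/null; python3 st.py; python3 -m pendant '[{"dx":0,"dy":0,"dz":0.5,"ax":0,"ay":0,"az":0,"claw":-1},{"dx":0,"dy":0,"dz":0.5,"ax":0,"ay":0,"az":0,"claw":-1}]'>/dev/null; python3 st.py
```

```text
9.3 [0.5845 0.0594 0.082 ] yaw x -170.11 z [ 4.e-04 -0.e+00 -1.e+00] F [-0.56  0.32 -9.6 ] M [-0.02  0.02 -0.02] 0.48086692927222885 103.13584885094315 [-0.09  0.7  -0.08  1.76  0.09  0.68  1.53]
9.5 [0.5844 0.0594 0.0813] yaw x -170.11 z [-0. -0. -1.] F [-0.39 -0.2  -8.63] M [ 0.02 -0.   -0.03] 0.48354605708968956 103.13607707619667 [-0.09  0.7  -0.08  1.76  0.09  0.68  1.53]
9.7 [0.5843 0.0594 0.0807] yaw x -170.11 z [-2.e-04 -1.e-04 -1.e+00] F [-0.08 -0.67 -8.13] M [ 0.03 -0.01 -0.01] 0.4840741991457708 103.13575475011021 [-0.09  0.7  -0.08  1.76  0.09  0.68  1.53]
9.9 [0.5843 0.0594 0.0802] yaw x -170.11 z [-3.e-04 -1.e-04 -1.e+00] F [ 0.05 -0.24 -8.27] M [-0.07  0.06  0.  ] 0.4809891986580122 103.13586703967303 [-0.09  0.7  -0.08  1.76  0.09  0.68  1.53]
```

```bash
python3 -m pendant '[{"dx":0,"dy":0,"dz":0.5,"ax":0,"ay":0,"az":0,"claw":-1},{"dx":0,"dy":0,"dz":0.5,"ax":0,"ay":0,"az":0,"claw":-1}]'>/dev/null;python3 st.py
python3 -m pendant '[{"dx":0,"dy":0,"dz":0.4,"ax":0,"ay":0,"az":0,"claw":-1},{"dx":0,"dy":0,"dz":0.4,"ax":0,"ay":0,"az":0,"claw":-1}]'>/dev/null; python3 st.py;  python3 -m pendant '[{"dx":0,"dy":0,"dz":0.4,"ax":0,"ay":0,"az":0,"claw":-1},{"dx":0,"dy":0,"dz":0.4,"ax":0,"ay":0,"az":0,"claw":-1}]'>/dev/null; python3 st.py; python3 -m pendant '[{"dx":0,"dy":0,"dz":0.4,"ax":0,"ay":0,"az":0,"claw":-1},{"dx":0,"dy":0,"dz":0.4,"ax":0,"ay":0,"az":0,"claw":-1}]'>/dev/null; python3 st.py
```

```text
10.1 [0.5843 0.0594 0.0797] yaw x -170.11 z [-2.e-04 -0.e+00 -1.e+00] F [-0.03  0.26 -8.58] M [-0.04 -0.01 -0.01] 0.48154322612488687 103.13608494121581 [-0.09  0.7  -0.08  1.77  0.09  0.68  1.52]
10.3 [0.5844 0.0594 0.0795] yaw x -170.11 z [ 1.e-04 -0.e+00 -1.e+00] F [-0.2  -0.52 -8.39] M [ 0.04  0.07 -0.01] 0.48270470374845104 103.3397868834436 [-0.09  0.7  -0.08  1.77  0.09  0.68  1.52]
10.5 [0.5844 0.0594 0.0795] yaw x -170.11 z [ 2.e-04 -1.e-04 -1.e+00] F [-0.94 -0.74 -4.94] M [-0.03  0.24  0.01] 0.4810423833879454 103.42662042472512 [-0.09  0.7  -0.08  1.77  0.09  0.68  1.52]
10.7 [0.5844 0.0594 0.0794] yaw x -170.11 z [ 4.e-04 -1.e-04 -1.e+00] F [-3.16 -0.55  0.75] M [-0.14  0.58 -0.02] 0.4830542840348624 103.86348059400916 [-0.09  0.7  -0.08  1.77  0.09  0.68  1.52]
```

```bash
python3 -m pendant '[{"dx":0,"dy":0,"dz":0,"ax":0,"ay":0,"az":0,"claw":0.3},{"dx":0,"dy":0,"dz":0,"ax":0,"ay":0,"az":0,"claw":0.6},{"dx":0,"dy":0,"dz":0,"ax":0,"ay":0,"az":0,"claw":0.9},{"dx":0,"dy":0,"dz":0,"ax":0,"ay":0,"az":0,"claw":0.9},{"dx":0,"dy":0,"dz":-5,"ax":0,"ay":0,"az":0,"claw":0.9}]'>/dev/null;python3 st.py; python3 -m pendant '[{"dx":0,"dy":0,"dz":-20,"ax":0,"ay":0,"az":0,"claw":0.9},{"dx":0,"dy":0,"dz":-50,"ax":0,"ay":0,"az":0,"claw":0.9},{"dx":0,"dy":0,"dz":-85,"ax":0,"ay":0,"az":0,"claw":0.9},{"dx":0,"dy":0,"dz":-110,"ax":0,"ay":0,"az":0,"claw":0.9},{"dx":0,"dy":0,"dz":-120,"ax":0,"ay":0,"az":0,"claw":0.9}]'>/dev/null; python3 st.py
python3 - <<'E'
from meas import *
c=cam("wrist"); cv2.imwrite("pics/w5.png",c["px"]); s=env.get_state(); 
d=env.silhouettes("wrist","hub")[0]; cn=max(cv2.findContours(d["mask"].astype(np.uint8),0,1)[0],key=len)[:,0]; cn=cn[cn[:,1]<290]
print("hub",circ(np.array([at(c,p,.075)[:2] for p in cn]),.052,[.584,.059]))
for d in env.silhouettes("wrist","gauge")[:3]: print(d["p"],d["pixel"],at(c,d["pixel"],.01))
E
```

```text
11.2 [0.5841 0.0593 0.0834] yaw x -170.11 z [-9.e-04 -2.e-04 -1.e+00] F [-0.72  0.07  0.25] M [-0.01 -0.02 -0.01] 0.95290626473468 0.0 [-0.09  0.7  -0.09  1.76  0.09  0.69  1.53]
11.7 [0.586  0.0596 0.207 ] yaw x -170.12 z [ 6.1e-03  8.0e-04 -1.0e+00] F [-0.84  0.9  -0.83] M [ 0.01 -0.02  0.02] 0.9480321661944486 0.0 [-0.08  0.54 -0.1   1.64  0.06  0.95  1.55]
hub (array([0.5843, 0.0584]), np.float64(0.00058), 350)
0.77 [147.2, 91.0] [ 0.49281869 -0.1212875   0.01      ]
0.61 [49.8, 74.4] [ 0.47737926 -0.25105569  0.01      ]
```

View pics/w5.png

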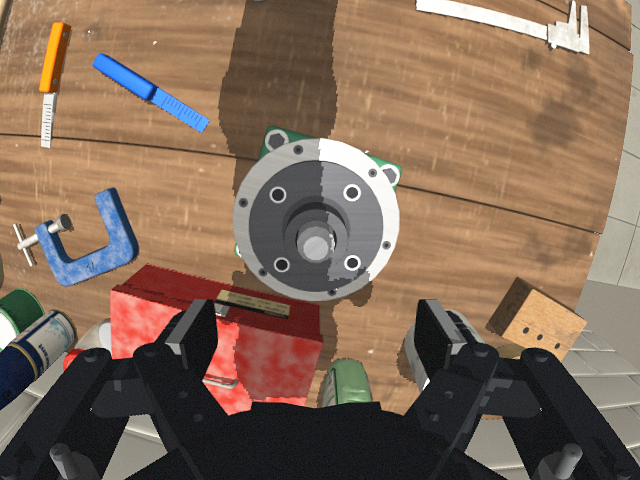

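```bash
python3 -m pendant '[{"dx":25,"dy":-37,"dz":0,"ax":0,"ay":0,"az":0,"claw":0.9},{"dx":50,"dy":-73,"dz":0,"ax":0,"ay":0,"az":0,"claw":0.9},{"dx":75,"dy":-110,"dz":0,"ax":0,"ay":0,"az":0,"claw":0.9},{"dx":100,"dy":-146,"dz":0,"ax":0,"ay":0,"az":0,"claw":0.9},{"dx":125,"dy":-182,"dz":0,"ax":0,"ay":0,"az":0,"claw":0.9}]'>/dev/null; python3 -m pendant '[{"dx":25,"dy":-37,"dz":0,"ax":0,"ay":0,"az":8.5,"claw":0.9},{"dx":48,"dy":-70,"dz":0,"ax":0,"ay":0,"az":17,"claw":0.9},{"dx":64,"dy":-94,"dz":0,"ax":0,"ay":0,"az":25.5,"claw":0.9},{"dx":64,"dy":-94,"dz":0,"ax":0,"ay":0,"az":34,"claw":0.9},{"dx":64,"dy":-94,"dz":0,"ax":0,"ay":0,"az":42.5,"claw":0.9}]'>/dev/null; 
python3 -m pendant '[{"dx":0,"dy":0,"dz":0,"ax":0,"ay":0,"az":8.5,"claw":0.9},{"dx":0,"dy":0,"dz":0,"ax":0,"ay":0,"az":17,"claw":0.9},{"dx":0,"dy":0,"dz":0,"ax":0,"ay":0,"az":25.5,"claw":0.9},{"dx":0,"dy":0,"dz":0,"ax":0,"ay":0,"az":34,"claw":0.9},{"dx":0,"dy":0,"dz":0,"ax":0,"ay":0,"az":42.5,"claw":0.9}]'>/dev/null
python3 -m pendant '[{"dx":0,"dy":0,"dz":0,"ax":0,"ay":0,"az":8.5,"claw":0.9},{"dx":0,"dy":0,"dz":0,"ax":0,"ay":0,"az":17,"claw":0.9},{"dx":0,"dy":0,"dz":0,"ax":0,"ay":0,"az":25.5,"claw":0.9},{"dx":0,"dy":0,"dz":0,"ax":0,"ay":0,"az":34,"claw":0.9},{"dx":0,"dy":0,"dz":0,"ax":0,"ay":0,"az":42.5,"claw":0.9}]'>/dev/null
python3 -m pendant '[{"dx":0,"dy":0,"dz":0,"ax":0,"ay":0,"az":8.5,"claw":0.9},{"dx":0,"dy":0,"dz":0,"ax":0,"ay":0,"az":17,"claw":0.9},{"dx":0,"dy":0,"dz":0,"ax":0,"ay":0,"az":25.5,"claw":0.9},{"dx":0,"dy":0,"dz":0,"ax":0,"ay":0,"az":34,"claw":0.9},{"dx":0,"dy":0,"dz":0,"ax":0,"ay":0,"az":42.5,"claw":0.9}]'>/dev/null
python3 st.py
cat > g.py <<'E'
from meas import *
def orange(c,z):
    hsv=cv2.cvtColor(c["px"],cv2.COLOR_BGR2HSV); m=cv2.inRange(hsv,(10,190,150),(22,255,255))
    n,l,st,ct=cv2.connectedComponentsWithStats(m); k=1+st[1:,4].argmax(); cn=max(cv2.findContours((l==k).astype(np.uint8),0,1)[0],key=len)[:,0]
    P=np.array([at(c,p,z)[:2] for p in cn],np.float32); (a,b),(w,h),t=cv2.minAreaRect(P*1000)
    B=cv2.boxPoints(((a,b),(w,h),t)); e=[B[1]-B[0],B[2]-B[1]]; v=max(e,key=np.linalg.norm)
    return np.round([a,b],1),np.round([w,h],1),np.degrees(np.arctan2(v[1],v[0])).round(2),st[k,4]
E
python3 - <<'E'
from g import *
c=cam("wrist"); cv2.imwrite("pics/w6.png",c["px"]); print(c["eye"]); print(orange(c,.0195),orange(c,.01)); print(orange(cam("top"),.0195))
E
```

```text
14.35 [ 0.4444 -0.2443  0.2018] yaw x 19.51 z [-4.e-03  9.e-04 -1.e+00] F [ 0.38  0.65 -0.07] M [ 0.02  0.02 -0.03] 0.9469939717158999 0.0 [-0.04  0.52  0.75  1.88 -0.44  0.91 -0.31]
[ 0.51047997 -0.22202815  0.34371536]
(array([ 458.8, -247.7]), array([16.1, 76.8]), np.float32(-4.56), np.int32(487)) (array([ 457.3, -248.4]), array([16.6, 79.1]), np.float32(-4.56), np.int32(487))
(array([ 470.7, -246.3]), array([16.5, 47.4]), np.float32(-1.93), np.int32(133))
```

View pics/w6.png

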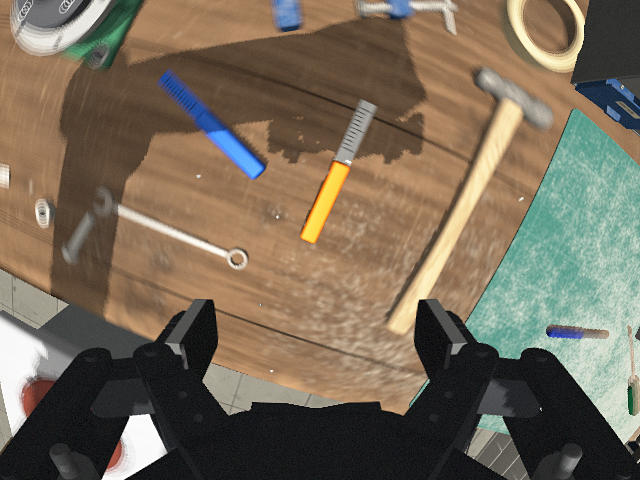

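Seen: orange gauge at (325,202), tip at (368,104), clear of the hammer and the blue decoy. I align and descend over it.

```bash
python3 -m pendant '[{"dx":6,"dy":4,"dz":20,"ax":0,"ay":0,"az":8,"claw":0.9},{"dx":12,"dy":8,"dz":50,"ax":0,"ay":0,"az":16,"claw":0.4},{"dx":12.5,"dy":8,"dz":85,"ax":0,"ay":0,"az":24,"claw":0.3},{"dx":12.5,"dy":8,"dz":115,"ax":0,"ay":0,"az":24,"claw":0.3},{"dx":12.5,"dy":8,"dz":130,"ax":0,"ay":0,"az":24,"claw":0.3}]'>/dev/null; python3 -m pendant '[{"dx":0,"dy":0,"dz":0,"ax":0,"ay":0,"az":0,"claw":0.3},{"dx":0,"dy":0,"dz":0,"ax":0,"ay":0,"az":0,"claw":0.3},{"dx":0,"dy":0,"dz":0,"ax":0,"ay":0,"az":0,"claw":0.3}]'>/dev/null; python3 st.py;  python3 - <<'E'
from g import *
c=cam("wrist"); print(orange(c,.0195),orange(c,.01)); 
E
```

```text
15.25 [ 0.4604 -0.2488  0.0744] yaw x -4.06 z [ 0.0013 -0.001  -1.    ] F [ 0.3  -0.7  -0.31] M [-0.04 -0.03 -0.03] 0.6500712153231057 0.0 [ 0.02  0.74  0.69  1.97 -0.73  0.7  -0.47]
(array([ 459.6, -247.8]), array([15.2, 75.9]), np.float32(-3.54), np.int32(1670)) (array([ 456.2, -247.5]), array([15.9, 79.6]), np.float32(-3.54), np.int32(1670))
```

```bash
python3 -m pendant '[{"dx":-0.8,"dy":-1,"dz":25,"ax":0,"ay":0,"az":0,"claw":0.3},{"dx":-0.8,"dy":-1,"dz":50,"ax":0,"ay":0,"az":0,"claw":0.3},{"dx":-0.8,"dy":-1,"dz":64,"ax":0,"ay":0,"az":0,"claw":0.3},{"dx":-0.8,"dy":-1,"dz":70,"ax":0,"ay":0,"az":0,"claw":0.3},{"dx":-0.8,"dy":-1,"dz":70,"ax":0,"ay":0,"az":0,"claw":0.3}]'>/dev/null; python3 st.py; python3 -m pendant '[{"dx":0,"dy":0,"dz":0,"ax":0,"ay":0,"az":0,"claw":-1},{"dx":0,"dy":0,"dz":0,"ax":0,"ay":0,"az":0,"claw":-1},{"dx":0,"dy":0,"dz":0,"ax":0,"ay":0,"az":0,"claw":-1},{"dx":0,"dy":0,"dz":0,"ax":0,"ay":0,"az":0,"claw":-1},{"dx":0,"dy":0,"dz":0,"ax":0,"ay":0,"az":0,"claw":-1}]' 50; python3 st.py
```

```text
15.8 [ 0.4593 -0.2474  0.0036] yaw x -4.11 z [-2.e-04 -0.e+00 -1.e+00] F [-1.19  0.95  0.45] M [-0.04 -0.01 -0.02] 0.6487782515289119 0.0 [ 0.1   0.84  0.56  2.   -0.85  0.55 -0.37]
time_s: 16.3
position: [0.4598, -0.2476, 0.0046]
tcp_rot: [[0.997, -0.072, 0.002], [-0.072, -0.997, -0.001], [0.002, 0.001, -1.0]]
ft_force: [0.2, 1.0, 6.5]
width: 0.174
gripper_force: 50.9
16.3 [ 0.4598 -0.2476  0.0046] yaw x -4.1 z [ 1.6e-03 -7.0e-04 -1.0e+00] F [0.18 1.   6.5 ] M [0.12 0.1  0.03] 0.1744247087224316 50.93018889427185 [ 0.1   0.84  0.56  2.   -0.85  0.55 -0.37]
```

```bash
python3 -m pendant '[{"dx":0,"dy":0,"dz":-5,"ax":0,"ay":0,"az":0,"claw":-1},{"dx":0,"dy":0,"dz":-20,"ax":0,"ay":0,"az":0,"claw":-1},{"dx":0,"dy":0,"dz":-50,"ax":0,"ay":0,"az":0,"claw":-1},{"dx":0,"dy":0,"dz":-85,"ax":0,"ay":0,"az":0,"claw":-1},{"dx":0,"dy":0,"dz":-115,"ax":0,"ay":0,"az":0,"claw":-1}]'>/dev/null; python3 -m pendant '[{"dx":0,"dy":0,"dz":0,"ax":0,"ay":0,"az":-8,"claw":-1},{"dx":0,"dy":0,"dz":0,"ax":0,"ay":0,"az":-16,"claw":-1},{"dx":0,"dy":0,"dz":0,"ax":0,"ay":0,"az":-24,"claw":-1},{"dx":0,"dy":0,"dz":0,"ax":0,"ay":0,"az":-32,"claw":-1},{"dx":0,"dy":0,"dz":0,"ax":0,"ay":0,"az":-40,"claw":-1}]'>/dev/null
python3 -m pendant '[{"dx":0,"dy":0,"dz":0,"ax":0,"ay":0,"az":-8,"claw":-1},{"dx":0,"dy":0,"dz":0,"ax":0,"ay":0,"az":-16,"claw":-1},{"dx":0,"dy":0,"dz":0,"ax":0,"ay":0,"az":-24,"claw":-1},{"dx":0,"dy":0,"dz":0,"ax":0,"ay":0,"az":-32,"claw":-1},{"dx":0,"dy":0,"dz":0,"ax":0,"ay":0,"az":-40,"claw":-1}]'>/dev/null
python3 -m pendant '[{"dx":0,"dy":0,"dz":0,"ax":0,"ay":0,"az":-7,"claw":-1},{"dx":0,"dy":0,"dz":0,"ax":0,"ay":0,"az":-14,"claw":-1},{"dx":0,"dy":0,"dz":0,"ax":0,"ay":0,"az":-14,"claw":-1},{"dx":0,"dy":0,"dz":0,"ax":0,"ay":0,"az":-14,"claw":-1}]'>/dev/null; python3 st.py
python3 - <<'E'
from g import *
c=cam("wrist"); cv2.imwrite("pics/w7.png",c["px"]); z=env.get_state()["position"][2]; print(orange(c,z+.015))
E
```

```text
18.2 [ 0.4589 -0.2472  0.1186] yaw x 89.72 z [-5.e-04  1.e-04 -1.e+00] F [-0.78 -0.02 -0.43] M [0.   0.03 0.04] 0.17047868984573322 50.0749272108078 [ 0.26  0.58  0.29  1.93 -0.25  0.67  0.7 ]
(array([ 458.4, -247.3]), array([15.2, 77.5]), np.float32(-90.0), np.int32(4910))
```

View pics/w7.png

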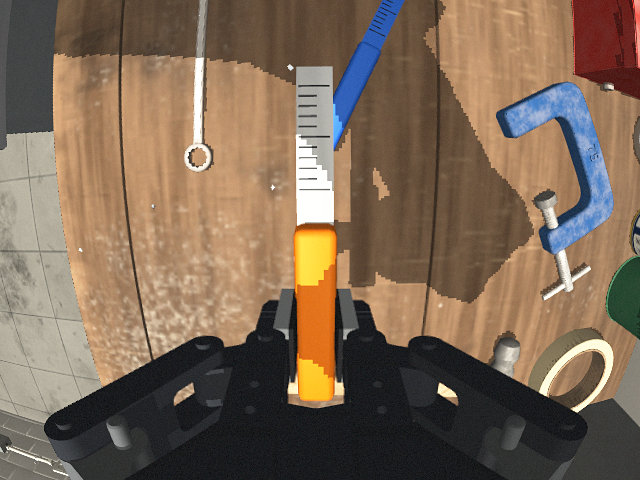

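The gauge is held straight, tip at (314,67), pointing along +y. I move it beside the housing.

```bash
python3 -m pendant '[{"dx":22,"dy":19,"dz":0,"ax":0,"ay":0,"az":0,"claw":-1},{"dx":54,"dy":48,"dz":0,"ax":0,"ay":0,"az":0,"claw":-1},{"dx":88,"dy":78,"dz":0,"ax":0,"ay":0,"az":0,"claw":-1},{"dx":118,"dy":105,"dz":0,"ax":0,"ay":0,"az":0,"claw":-1},{"dx":137,"dy":125,"dz":0,"ax":0,"ay":0,"az":0,"claw":-1}]'>/dev/null; python3 -m pendant '[{"dx":0,"dy":0.6,"dz":10,"ax":0,"ay":0,"az":-0.2,"claw":-1},{"dx":0,"dy":0.6,"dz":25,"ax":0,"ay":0,"az":-0.2,"claw":-1},{"dx":0,"dy":0.6,"dz":33,"ax":0,"ay":0,"az":-0.2,"claw":-1},{"dx":0,"dy":0.6,"dz":35,"ax":0,"ay":0,"az":-0.2,"claw":-1},{"dx":0,"dy":0.6,"dz":35,"ax":0,"ay":0,"az":-0.2,"claw":-1}]'>/dev/null;python3 -m pendant '[{"dx":0,"dy":0,"dz":0,"ax":0,"ay":0,"az":0,"claw":-1},{"dx":0,"dy":0,"dz":0,"ax":0,"ay":0,"az":0,"claw":-1}]'>/dev/null; python3 st.py
python3 - <<'E'
from g import *
c=cam("wrist"); cv2.imwrite("pics/w8.png",c["px"]); z=env.get_state()["position"][2]; print(orange(c,z+.015))
d=env.silhouettes("wrist","hub")[0]; cn=max(cv2.findContours(d["mask"].astype(np.uint8),0,1)[0],key=len)[:,0]; P=np.array([at(c,p,.075)[:2] for p in cn]); 
print("hub",circ(P[P[:,1]<.06],.052,[.584,.059]))
E
```

```text
19.45 [ 0.5855 -0.1108  0.0843] yaw x 90.05 z [ 1.3e-03 -3.0e-04 -1.0e+00] F [-0.35  0.66 -1.  ] M [-0.   -0.01  0.05] 0.17567802086934747 50.105300545692444 [-0.03  0.72  0.29  1.75 -0.29  0.72  0.42]
(array([ 585. , -110.3]), array([15.3, 77.7]), np.float32(-89.58), np.int32(5766))
hub (array([0.5847, 0.0578]), np.float64(0.00246), 342)
```

View pics/w8.png

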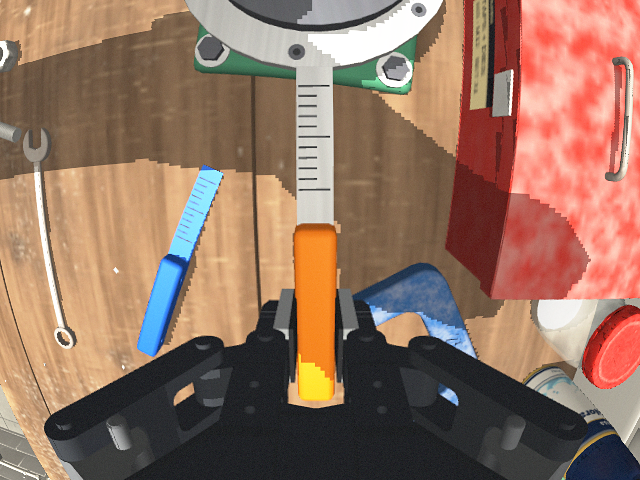

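```bash
python3 -m pendant '[{"dx":5,"dy":-0.7,"dz":4,"ax":0,"ay":0,"az":0,"claw":-1},{"dx":9,"dy":-0.7,"dz":9,"ax":0,"ay":0,"az":0,"claw":-1},{"dx":9,"dy":-0.7,"dz":14,"ax":0,"ay":0,"az":0,"claw":-1},{"dx":9,"dy":-0.7,"dz":17,"ax":0,"ay":0,"az":0,"claw":-1},{"dx":9,"dy":-0.7,"dz":17,"ax":0,"ay":0,"az":0,"claw":-1}]'>/dev/null;python3 -m pendant '[{"dx":0,"dy":0,"dz":0,"ax":0,"ay":0,"az":0,"claw":-1},{"dx":0,"dy":0,"dz":0,"ax":0,"ay":0,"az":0,"claw":-1}]'>/dev/null; python3 st.py
python3 -m pendant '[{"dx":0,"dy":0,"dz":0.5,"ax":0,"ay":0,"az":0,"claw":-1},{"dx":0,"dy":0,"dz":1,"ax":0,"ay":0,"az":0,"claw":-1},{"dx":0,"dy":0,"dz":1.5,"ax":0,"ay":0,"az":0,"claw":-1},{"dx":0,"dy":0,"dz":1.5,"ax":0,"ay":0,"az":0,"claw":-1}]'>/dev/null; python3 st.py
python3 -m pendant '[{"dx":0,"dy":0,"dz":0.4,"ax":0,"ay":0,"az":0,"claw":-1},{"dx":0,"dy":0,"dz":0.4,"ax":0,"ay":0,"az":0,"claw":-1}]'>/dev/null; python3 st.py
python3 -m pendant '[{"dx":0,"dy":0,"dz":0.4,"ax":0,"ay":0,"az":0,"claw":-1},{"dx":0,"dy":0,"dz":0.4,"ax":0,"ay":0,"az":0,"claw":-1}]'>/dev/null; python3 st.py
```

```text
20.25 [ 0.5846 -0.1017  0.0668] yaw x 90.07 z [ 4.e-04 -3.e-04 -1.e+00] F [-0.28 -0.03 -1.3 ] M [-0.04  0.03  0.06] 0.1720732378605695 50.10494649410248 [-0.04  0.74  0.28  1.76 -0.3   0.68  0.41]
20.65 [ 0.5844 -0.1014  0.065 ] yaw x 90.09 z [-2.e-04 -0.e+00 -1.e+00] F [-0.42 -0.32  0.09] M [-0.04 -0.01 -0.01] 0.17225977062665004 50.10464429855347 [-0.04  0.75  0.28  1.76 -0.3   0.67  0.41]
20.85 [ 0.5845 -0.1015  0.0647] yaw x 90.09 z [-0.e+00 -1.e-04 -1.e+00] F [ 1.04  0.3  -1.07] M [ 0.03 -0.06 -0.01] 0.1726046420159237 50.128589272499084 [-0.04  0.75  0.28  1.76 -0.3   0.67  0.41]
21.05 [ 0.5845 -0.1015  0.0644] yaw x 90.08 z [ 1.e-04 -0.e+00 -1.e+00] F [ 0.19 -1.16  0.52] M [0.13 0.01 0.06] 0.1726292188965112 50.21261930465698 [-0.03  0.75  0.28  1.76 -0.3   0.67  0.41]
```

```bash
cat > avg.py <<'E'
from h import *
import sys
L=[]
for i in range(int(sys.argv[1]) if len(sys.argv)>1 else 6):
    env.get_image("top"); s=env.get_state(); L.append(np.r_[s["position"],s["ft_force"],s["torque"]])
L=np.array(L); m=L.mean(0); print(round(s["time_s"],2),"pos mm",(m[:3]*1000).round(2),"F",m[3:6].round(2),"sd",L[:,3:6].std(0).round(2),"M",m[6:].round(3),"grip",round(s["gripper_force"],2),"z",np.array(s["tcp_rot"])[:2,2].round(4))
E
python3 avg.py; python3 -m pendant '[{"dx":0,"dy":0,"dz":0.2,"ax":0,"ay":0,"az":0,"claw":-1},{"dx":0,"dy":0,"dz":0.2,"ax":0,"ay":0,"az":0,"claw":-1}]'>/dev/null; python3 avg.py
```

```text
21.35 pos mm [ 584.5  -101.49   64.42] F [-0.2  -0.26  0.26] sd [0.44 0.51 0.55] M [0.062 0.039 0.029] grip 50.22 z [ 0.0002 -0.0001]
21.85 pos mm [ 584.5  -101.52   64.19] F [-0.38 -0.23  1.06] sd [0.77 0.42 0.62] M [0.071 0.066 0.019] grip 50.3 z [ 0.0001 -0.0001]
```

```bash
python3 -m pendant '[{"dx":2,"dy":0,"dz":-0.2,"ax":0,"ay":0,"az":0,"claw":-1},{"dx":4.5,"dy":0,"dz":-0.2,"ax":0,"ay":0,"az":0,"claw":-1},{"dx":7,"dy":0,"dz":-0.2,"ax":0,"ay":0,"az":0,"claw":-1},{"dx":9,"dy":0,"dz":-0.2,"ax":0,"ay":0,"az":0,"claw":-1},{"dx":10,"dy":0,"dz":-0.2,"ax":0,"ay":0,"az":0,"claw":-1}]'>/dev/null; python3 avg.py; python3 -m pendant '[{"dx":2,"dy":0,"dz":0,"ax":0,"ay":0,"az":0,"claw":-1},{"dx":4,"dy":0,"dz":0,"ax":0,"ay":0,"az":0,"claw":-1},{"dx":6,"dy":0,"dz":0,"ax":0,"ay":0,"az":0,"claw":-1},{"dx":7,"dy":0,"dz":0,"ax":0,"ay":0,"az":0,"claw":-1},{"dx":8,"dy":0,"dz":0,"ax":0,"ay":0,"az":0,"claw":-1}]'>/dev/null; python3 avg.py
```

```text
22.65 pos mm [584.51 -90.97  64.3 ] F [-0.01 -0.33  0.96] sd [0.53 0.51 0.43] M [ 0.081 -0.022  0.011] grip 50.3 z [-0.0001  0.0006]
23.45 pos mm [584.45 -83.23  64.32] F [ 0.09 -0.84  1.02] sd [0.32 0.47 0.39] M [-0.077 -0.03   0.003] grip 50.34 z [-0.0001  0.0003]
```

```bash
python3 -m pendant '[{"dx":1,"dy":0,"dz":0,"ax":0,"ay":0,"az":0,"claw":-1},{"dx":2,"dy":0,"dz":0,"ax":0,"ay":0,"az":0,"claw":-1},{"dx":3,"dy":0,"dz":0,"ax":0,"ay":0,"az":0,"claw":-1}]'>/dev/null; python3 avg.py 10; python3 -m pendant '[{"dx":1,"dy":0,"dz":0,"ax":0,"ay":0,"az":0,"claw":-1},{"dx":2,"dy":0,"dz":0,"ax":0,"ay":0,"az":0,"claw":-1}]'>/dev/null; python3 avg.py 10;  python3 -m pendant '[{"dx":0.7,"dy":0,"dz":0,"ax":0,"ay":0,"az":0,"claw":-1},{"dx":1.5,"dy":0,"dz":0,"ax":0,"ay":0,"az":0,"claw":-1}]'>/dev/null; python3 avg.py 10
```

```text
24.25 pos mm [584.45 -80.26  64.31] F [ 0.2  -1.16  1.61] sd [0.54 0.36 0.61] M [-0.091 -0.01  -0.008] grip 50.35 z [-0.      0.0002]
24.95 pos mm [584.42 -78.41  64.32] F [-0.03 -1.1   1.65] sd [0.54 0.75 0.39] M [-0.158  0.002  0.001] grip 50.38 z [ 0. -0.]
25.65 pos mm [584.43 -76.85  64.31] F [ 0.01 -1.61  1.81] sd [0.35 0.41 0.46] M [-0.15  -0.01  -0.014] grip 50.39 z [-0.0001  0.0001]
```

```bash
python3 -m pendant '[{"dx":0.5,"dy":0,"dz":-0.15,"ax":0,"ay":0,"az":0,"claw":-1},{"dx":1,"dy":0,"dz":-0.15,"ax":0,"ay":0,"az":0,"claw":-1}]'>/dev/null; python3 avg.py 10; python3 -m pendant '[{"dx":0.5,"dy":0,"dz":0,"ax":0,"ay":0,"az":0,"claw":-1},{"dx":1,"dy":0,"dz":0,"ax":0,"ay":0,"az":0,"claw":-1}]'>/dev/null; python3 avg.py 10
```

```text
26.35 pos mm [584.35 -75.75  64.4 ] F [ 0.05 -1.3   1.38] sd [0.71 0.53 0.51] M [-0.121 -0.004 -0.012] grip 50.35 z [-0.0002  0.0002]
27.05 pos mm [584.38 -74.92  64.44] F [-0.16 -1.19  1.32] sd [0.45 0.56 0.81] M [-0.134  0.017  0.004] grip 50.35 z [-0.0002 -0.0001]
```

```bash
python3 -c "
from h import *
c=cam('wrist'); print(c['eye']); cv2.imwrite('pics/w9.png',cv2.resize(c['px'][0:200,220:420],None,fx=3,fy=3,interpolation=2))"
```

```text
[ 0.58362111 -0.00577078  0.20657372]
```

View pics/w9.png

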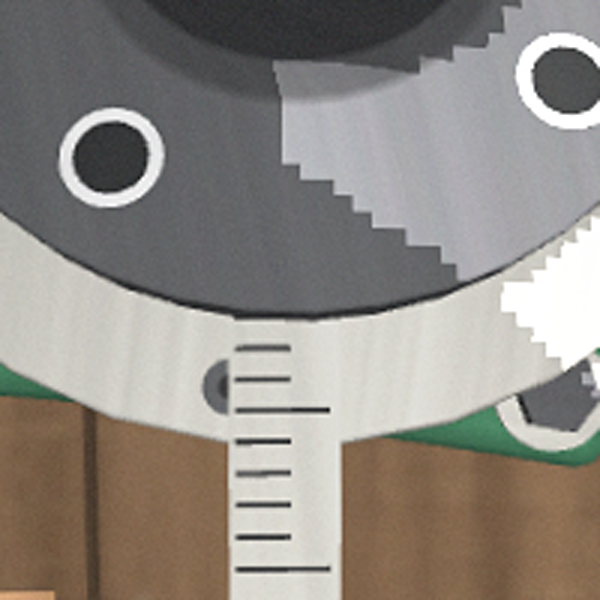

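```bash
python3 - <<'E'
from h import *
c=cam("wrist")
a=at(c,[314,67],.0615); b=at(c,[316,106.3],.0645); b2=at(c,[316,104.5],.075); e=at(c,[314,227],.068); print(a,b,b2,e)
g=cv2.cvtColor(c["px"],cv2.COLOR_BGR2GRAY)[90:115,308:326].mean(1); print(g.round())
E
python3 -m pendant '[{"dx":0.5,"dy":0,"dz":0,"ax":0,"ay":0,"az":0,"claw":-1},{"dx":1,"dy":0,"dz":0,"ax":0,"ay":0,"az":0,"claw":-1}]'>/dev/null; python3 avg.py 10;python3 -m pendant '[{"dx":0.5,"dy":0,"dz":0,"ax":0,"ay":0,"az":0,"claw":-1},{"dx":1,"dy":0,"dz":0,"ax":0,"ay":0,"az":0,"claw":-1}]'>/dev/null; python3 avg.py 10
```

```text
[0.5831113  0.02244767 0.0615    ] [0.58391527 0.00652971 0.0645    ] [0.58389198 0.00626243 0.075     ] [ 0.58327769 -0.0394566   0.068     ]
[104. 104. 104. 104. 104. 103. 105. 104. 103. 104. 104. 103. 103.  88.
  55.  42. 112. 197. 213. 211. 210. 210. 211. 212. 198.]
27.85 pos mm [584.44 -73.82  64.46] F [ 0.09 -0.57  1.07] sd [0.41 0.72 0.3 ] M [-0.12  -0.015 -0.024] grip 50.34 z [-0.      0.0001]
28.55 pos mm [584.42 -73.16  64.49] F [ 0.41 -1.96  1.07] sd [0.43 0.71 0.45] M [-0.291  0.006 -0.017] grip 50.35 z [ 0.     -0.0003]
```

```bash
python3 avg.py 10; python3 -m pendant '[{"dx":0.4,"dy":0,"dz":0,"ax":0,"ay":0,"az":0,"claw":-1},{"dx":0.4,"dy":0,"dz":0,"ax":0,"ay":0,"az":0,"claw":-1}]'>/dev/null; python3 avg.py 14
```

```text
29.05 pos mm [584.43 -73.06  64.48] F [-0.24 -2.24  1.28] sd [0.48 0.55 0.42] M [-0.339 -0.006 -0.01 ] grip 50.35 z [ 0.     -0.0002]
29.95 pos mm [584.43 -72.63  64.48] F [ 0.27 -2.41  1.35] sd [0.41 0.51 0.48] M [-0.415 -0.013 -0.002] grip 50.36 z [ 0.     -0.0002]
```

```bash
python3 avg.py 14; python3 -c "
from rig import env
print(env.hand_in())"
```

```text
30.65 pos mm [584.42 -72.61  64.48] F [ 0.01 -2.76  1.52] sd [0.43 0.52 0.58] M [-0.48  -0.016 -0.012] grip 50.36 z [-0.     -0.0001]
the job is handed in; nothing more can be done
None
```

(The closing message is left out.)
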